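# Fit the collar and splined drive gear on the bobbin winder

## Robot

A 6-joint arm with a two-finger parallel gripper is mounted at the origin on a cart in front of the work surface, level with it; the furniture and walls round the work are solid. World frame = base frame: x ahead of the robot, y to its left, z up, the work surface at z = 0. Lengths are in m, angles in rad, forces in N, time in s.
With the tool pointing down it reaches from about 0.15 to 0.775 m from the base axis. Payload 6.1 kg.
Tool frame: the origin (TCP) lies at the very end of the fingers, on their centre line; the grasp point (between the pads) lies robot.grip_point_offset behind it (robot.grip_point_offset is the distance from the TCP to the grasp point, in m); z points along the fingers, y is the line along which they close (so a half turn about z gives the same grasp; the last joint's range is limited). The gripper opens to 85 mm and grips with 20 to 120 N. Pads are 22 mm wide; open, the fingers measure 114 mm over their backs; the gripper's body (76 mm by 85 mm) begins 54 mm behind the grasp point. The pads swing forward as they close: fully open they stand 13 mm farther back than shut.
Start: joints at [-1.149, 0.126, -0.04, 1.405, 0, 1.571], TCP at [0.215, -0.479, 0.231] pointing down, gripper open.
Joint ranges: [-2.72, 2.72], [-0.95, 1.95], [-1.27, 1.35], [-1.78, 2.02], [-1.46, 1.47], [-3.14, 3.14]. Speed limits (rad/s): [2.39, 2.39, 3.01, 3.14, 3.14, 3.14].

## Interface

Orientations are given as a rotation vector (axis times angle).
In Python, from rig import robot, inverse_kinematics, read_state, snapshot, ticket, spotter gives the robot as it stands. The module is installed in compiled form; this text tells all that it offers. Calls block until the motion is done:
- robot.move_ptp(position, orientation): joint-space move of the TCP to a pose.
- robot.move_l(position, frame=None, vel=0.15, f_stop=None): straight line of the TCP; frame=None keeps the orientation; vel is the mean speed in m/s. With f_stop (N) it stops when the force on the tool has changed by that much, and returns True; else False.
- robot.movej(angles): joint-space move.
- robot.gripper_to(opening, f_grip=None): finger opening in m; f_grip is the grip in N (None keeps the last); returns when the fingers have stopped.
- robot.pause(seconds).
- inverse_kinematics(position, orientation): joint angles nearest the present ones, or None.
- read_state(): the state.
- snapshot(name): name is "side" or "top"; returns a dict with "img" (384x512x3 uint8, red, green, blue), "fx", "fy", "cx", "cy" (pixels), "pose" (4x4, takes a point from camera to world coordinates). Camera axes: x right, y down, z forward; pixel columns grow to the right and rows downward; lengths in m; the calibration is good to about 2 mm. A picture is of the moment at which its call begins. There is no depth.
A pose or a line that the arm cannot do raises robot.IKError and nothing moves.
- ticket.close_job(): hands the job in; it is judged then, once.
Trained networks look in the newest picture that a camera, given by its name, has taken for a name from the list of things; names that differ only in an ending like _2 or _b are one class to them, and where a whole thing is asked for, a point or a joint stands for the part that bears it (a point fixed in the world has none). Each returns a list of dicts, best first, with "p" (0 to 1); they miss things now and then, are a little off and sometimes report something else, mostly with a low value. They report only what shows in the picture. A call takes as long as a camera call. They do not tell look-alikes from the thing itself.
- spotter.look_for(label, camera): "position" ([column, row] in pixels, amid what is visible of it).
The state is a dict: "clock": time; "joints": joint angles; "qd": joint speeds; "joint_torque": joint torques, N m; "tool_pos": TCP position; "orientation": TCP orientation; "contact_force": force on the tool from outside, world axes, zero at the start; "ft_torque": the same for the moment, N m; "finger_gap": finger opening in m; "gripper_force": force on a finger pad.
Only numpy, scipy, OpenCV 4.12 (cv2) and the standard library are available. Lean on these libraries where they do the work, as an engineer would, in place of code of your own. Each camera call takes 0.05 s, during which the arm holds its last target. There are 200 camera calls.

## Task

Fit up the bobbin winder: thread the plain metal collar down the upright post until it lies flat on the round sprung seat and let go of it, then put the toothed drive gear on the post, turn it until its slots mesh with the four fins, and slide it fully home on the collar. Then keep pressing the gear down by its square hub so that the sprung seat is pushed most of the way down to its stop, and finish like that, still gripping and pressing. Leave the thread ball and the small tape roll where they are.

Things in the scene. Friction and masses are not known exactly. Their poses are not given: they have to be found in the camera images.
- winder: grey base plate 150 x 120 mm of the bobbin winder, top 22 mm above the table, fixed, yaw varies; origin: underside, on the axis of the upright steel post at its middle. A low wire thread guide (its top 44 mm above the table) stands on it 68 mm from the post towards its own +x. The plate carries the post and the round sprung seat
- post_tip (a point): top end of the post, on its axis, 80 mm above the table; axes as the winder's. From the top down: plain round pilot 12 mm in diameter (tip tapers to 6 mm), then, from 66 mm above the table down, a cross of four fins along the winder's own +-x and +-y, each 5 mm thick and reaching 10.5 mm from the axis, with rounded tops
- seat_top (a point): middle of the top face of the round sprung steel seat (56 mm in diameter) round the foot of the post, on the post's axis; 34 mm above the table when up; axes as the winder's, z up
- seat (a joint): how far the sprung seat is pushed down: 0 up, 0.010 m at its stop. Spring: 3.2 N to start moving, 0.8 N more per mm, about 11 N at the stop. It springs back up when let go
- collar: plain aluminium collar, outer diameter 48 mm, bore 25 mm, 16 mm high, lying flat on the table, 60 g. Origin: centre of its underside, z up
- gear: grey plastic drive gear, about 100 g, disc down on the table: toothed disc 79 mm in diameter, 14 mm thick, with a square hub 34 x 34 mm on it up to 44 mm; hub flats square to the gear's x and y. Origin: centre of underside, z up. Home on the collar its underside is 50 mm above the table with the seat up; turned wrong, it stops on the fins at 66 mm
- ball: white crochet thread ball, 85 mm across, 79 mm high, a bystander; origin at its underside
- tape_yellow: small yellow patterned tape roll, 41 mm across, 15 mm high, lying flat, a bystander; origin at its underside
- hub_top (a point): centre of the top of the gear's hub, 44 mm above its underside, axes as the gear's. The bore goes all through: round, 14.4 mm across, with four slots 8 mm wide reaching 12 mm from the axis along the gear's +-x and +-y (towards the hub's flats). It fits over the fins when the gear's x is a multiple of 90 degrees from the winder's x, within about 7 degrees
There are look-alikes about, which are no part of the job. Of the things that look like the collar, the largest one is meant.

How it is judged:
By the outcome, as a careful person would: the job done as asked, in the order asked, and still so for the second after the job is handed in, while the arm keeps its last pose, push and grip.
It also fails if it takes over 72 s, if anything falls off the work surface, if the arm or the gripper's body presses on something with over 40 N, if the wrist force passes 120 N, or if a joint passes its speed limit or range.

## Working session

There is one attempt and no reset: what is moved stays moved. The work goes in short steps, each a Python script; the robot and the scene stay as the last script left them, time stands still between calls to the robot, and variables do not carry over. Pictures are saved under pics/ and viewed, at most 10 in all, crops included, and the job is handed in when it is done.

```bash
mkdir -p pics; cat > h.py <<'E'
import numpy as np, cv2
from rig import robot, inverse_kinematics, read_state, snapshot, ticket, spotter
from scipy.spatial.transform import Rotation as R
def save(s,n): cv2.imwrite(f'pics/{n}.png', s['img'][:,:,::-1])
def ray(s,px,z):
    d=np.array([(px[0]-s['cx'])/s['fx'],(px[1]-s['cy'])/s['fy'],1.]); P=s['pose']; d=P[:3,:3]@d; o=P[:3,3]
    return o+d*(z-o[2])/d[2]
def proj(s,p):
    P=s['pose']; c=P[:3,:3].T@(np.asarray(p)-P[:3,3]); return np.array([s['fx']*c[0]/c[2]+s['cx'],s['fy']*c[1]/c[2]+s['cy']])
E
python3 - <<'E'
from h import *
for n in ('top','side'):
    s=snapshot(n); save(s,n+'0'); print(n,s['fx'],s['cx'],s['cy'],s['pose'].round(3).tolist())
    for l,z in (('winder',.022),('post_tip',.08),('seat_top',.034),('collar',.016),('gear',.014),('hub_top',.044),('ball',.04),('tape_yellow',.015)):
        for d in spotter.look_for(l,n): print(l,np.round(d['position']),round(d['p'],2),ray(s,d['position'],z).round(3))
st=read_state(); print(st['clock'],robot.grip_point_offset,st['orientation'],st['contact_force'],st['finger_gap'])
E
```

```text
top 346.60705223735897 258.9414626718261 191.85094073128295 [[0.026, -0.984, 0.174, 0.342], [-0.999, -0.029, -0.013, -0.108], [0.018, -0.173, -0.985, 0.922], [0.0, 0.0, 0.0, 1.0]]
winder [196. 174.] 0.8 [0.544 0.047 0.022]
post_tip [200. 178.] 0.66 [0.52  0.027 0.08 ]
seat_top [200. 175.] 0.83 [0.539 0.036 0.034]
collar [279. 206.] 0.66 [ 0.467 -0.174  0.016]
gear [349. 200.] 0.65 [ 0.487 -0.36   0.014]
hub_top [344. 204.] 0.83 [ 0.472 -0.339  0.044]
ball [299. 139.] 0.8 [ 0.645 -0.224  0.04 ]
tape_yellow [158. 243.] 0.66 [0.36  0.138 0.015]
tape_yellow [349. 202.] 0.5 [ 0.483 -0.359  0.015]
side 373.9637751306004 259.37313236447966 192.15856300719108 [[1.0, -0.011, -0.001, 0.527], [-0.005, -0.555, 0.832, -0.863], [-0.01, -0.832, -0.555, 0.616], [0.0, 0.0, 0.0, 1.0]]
winder [264. 191.] 0.77 [0.539 0.034 0.022]
post_tip [265. 191.] 0.85 [ 0.541 -0.055  0.08 ]
seat_top [262. 183.] 0.44 [0.535 0.056 0.034]
collar [230. 242.] 0.74 [ 0.454 -0.179  0.016]
collar [266. 249.] 0.67 [ 0.539 -0.205  0.016]
collar [220. 225.] 0.41 [ 0.424 -0.114  0.016]
gear [238. 305.] 0.62 [ 0.481 -0.366  0.014]
hub_top [241. 304.] 0.76 [ 0.488 -0.389  0.044]
ball [309. 248.] 0.78 [ 0.636 -0.231  0.04 ]
0.9 0.0187 [ 3.07196158e+00  6.57606206e-01 -2.40631491e-05] [-0.4719915   0.92746024  0.93446273] 0.08485632498846617
```

View pics/top0.png

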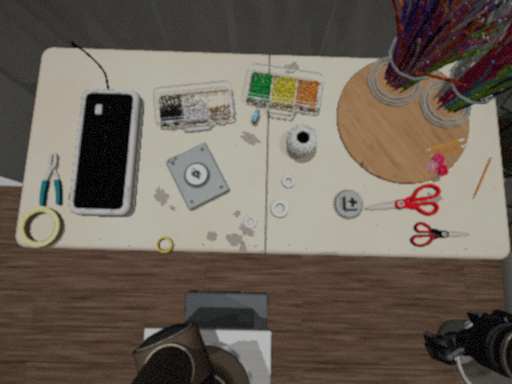

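View pics/side0.png

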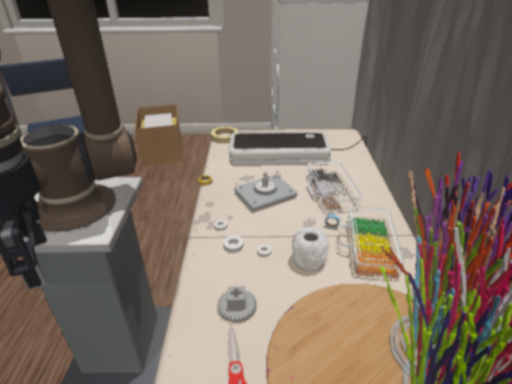

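Top picture: the winder is at (197,175), the gear at (348,204), the ball at (301,142) and the tape at (165,245). Collar candidates in the top view are (279,208), (288,182) and (251,222). In the side view they are (233,243), (264,250) and (220,225). The one at (279,208) / (233,243) looks largest, so I'll check it in a close crop.

```bash
python3 - <<'E'
from h import *
t=cv2.imread('pics/top0.png'); s=cv2.imread('pics/side0.png')
def c(im,x,y,r=30,k=260): return cv2.resize(im[y-r:y+r,x-r:x+r],(k,k),interpolation=cv2.INTER_CUBIC)
A=np.vstack([np.hstack([c(t,197,176,32),c(t,348,204,20),c(t,272,202,32)]),np.hstack([c(s,265,188,32),c(s,238,303,24),c(s,242,240,32)])])
cv2.imwrite('pics/crop.png',A)
E
```

```text
(no output)
```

View pics/crop.png

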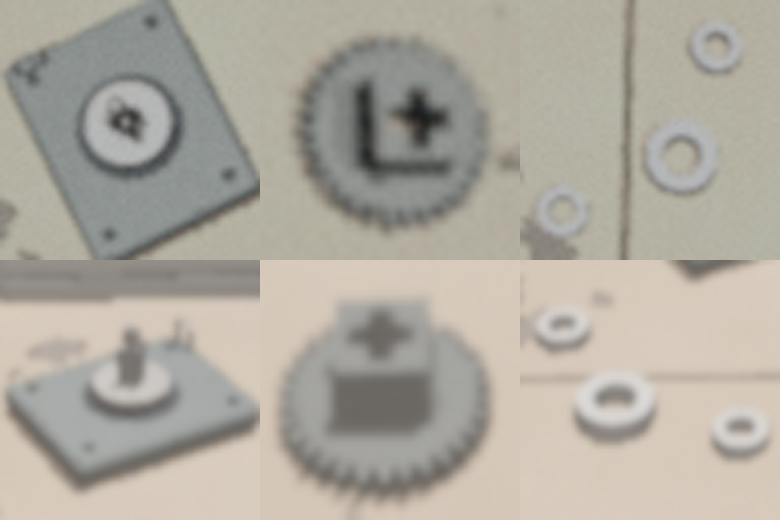

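Crop: the candidates show clearly. The middle one, (279,208) top / (233,243) side, is the largest ring, so it is the collar. The thread guide sits at the winder's upper-left in the top view, around (172,160), which gives its +x direction. Next I'll fit the known shapes to the image.

```bash
cat > fit.py <<'E'
from h import *
from scipy.optimize import minimize
def circ(r,z,n=48): a=np.linspace(0,2*np.pi,n,endpoint=False); return np.c_[r*np.cos(a),r*np.sin(a),0*a+z]
def box(a,b,z): return np.array([[i*a/2,j*b/2,z] for i,j in((-1,-1),(1,-1),(1,1),(-1,1))])
def render(s,parts,p,W,off):
    im=np.zeros((W,W),np.uint8); Rz=R.from_euler('z',p[2]).as_matrix()
    for q in parts:
        w=q@Rz.T+[p[0],p[1],0]; px=np.array([proj(s,v) for v in w])
        h=cv2.convexHull((px-off).astype(np.float32))[:,0]*4+1.5   # 4x supersample
        big=np.zeros((W*4,W*4),np.uint8); cv2.fillPoly(big,[np.round(h*16).astype(np.int32)],255,shift=4)
        im=np.maximum(im,cv2.resize(big,(W,W),interpolation=cv2.INTER_AREA))
    return im/255.
def mask(s,px,r,fill=True,table=None):
    x0,y0=np.round(px).astype(int)-r; lab=cv2.cvtColor(s['img'],cv2.COLOR_RGB2LAB).astype(float)[y0:y0+2*r,x0:x0+2*r]
    t=np.median(np.concatenate([lab[0],lab[-1],lab[:,0],lab[:,-1]]),axis=0)
    d=np.linalg.norm((lab-t)*[.5,2,2],axis=2); return d,np.array([x0,y0])
def fit(s,parts,p0,r,z):
    c=proj(s,[p0[0],p0[1],z]); d,off=mask(s,c,r)
    m0=render(s,parts,p0,2*r,off); ref=np.median(d[m0>.9]); d=np.clip(d/ref,0,1)
    # keep the central blob, fill holes
    cs,_=cv2.findContours((d>.4).astype(np.uint8),cv2.RETR_EXTERNAL,cv2.CHAIN_APPROX_NONE)
    b=np.zeros(d.shape,np.uint8); cv2.drawContours(b,[max(cs,key=cv2.contourArea)],-1,1,-1)
    inner=cv2.erode(b,np.ones((3,3))); d=np.where(inner>0,1,d)*cv2.dilate(b,np.ones((3,3)))
    f=lambda p:((render(s,parts,p,2*r,off)-d)**2).sum()
    o=minimize(f,p0,method='Nelder-Mead',options=dict(initial_simplex=np.array(p0)+np.array([[0,0,0],[.004,0,0],[0,.004,0],[0,0,.1]]),xatol=1e-4,fatol=.01))
    return o.x,o.fun,d,off
WIN=[np.vstack([box(.15,.12,0),box(.15,.12,.022)])]
COL=[np.vstack([circ(.024,0),circ(.024,.016)])]
GEAR=[np.vstack([circ(.0388,0),circ(.0388,.014)]),np.vstack([box(.034,.034,.014),box(.034,.034,.044)])]
E
python3 - <<'E'
from fit import *
for n in('top','side'):
    s=snapshot(n)
    for l,P,p0,r,z in(('win',WIN,(.54,.04,np.radians(118)),40,.011),('col',COL,(.463,-.172,0),15,.008),('gear',GEAR,(.478,-.355,0),24,.01)):
        x,e,d,off=fit(s,P,p0,r,z); print(n,l,x[:2].round(4),np.degrees(x[2]).round(1),round(e,2),'area',d.sum().round(0))
    # seat disc and post tip
    if n=='top': print('guide',ray(s,(172,160),.044).round(3))
    print('tipside' if n=='side' else 'tiptop', ray(s,(265,173) if n=='side' else (196,172),.08).round(3))
    lx=[proj(s,[.54,.04,.034])]; g=cv2.cvtColor(s['img'],cv2.COLOR_RGB2GRAY); c=lx[0].astype(int)
    for th in(165,185):
        b=(g[c[1]-22:c[1]+22,c[0]-22:c[0]+22]>th).astype(np.uint8); n_,L,S,C=cv2.connectedComponentsWithStats(b)
        i=min(range(1,n_),key=lambda i:np.hypot(*(C[i]-22))-S[i,4]*.02)
        cs,_=cv2.findContours((L==i).astype(np.uint8),cv2.RETR_EXTERNAL,cv2.CHAIN_APPROX_NONE); h=cv2.convexHull(cs[0]); e=cv2.fitEllipse(h)
        q=np.array(e[0])+c-22; print('seat',th,q.round(1),np.round(e[1],1),ray(s,q,.034).round(4))
E
```

```text
top win [0.5423 0.0449] 136.2 790.26 area 2653.0
top col [ 0.4604 -0.1744] 8.4 9.08 area 304.0
top gear [ 0.4779 -0.3583] 3.4 26.04 area 745.0
guide [0.575 0.109 0.044]
tiptop [0.537 0.039 0.08 ]
seat 165 [195.9 173.8] [18.9 19.8] [0.5425 0.0465 0.034 ]Traceback (most recent call last):
  File "<stdin>", line 12, in <module>
ValueError: min() iterable argument is empty
```

```bash
python3 - <<'E'
from fit import *
V=[]
for n in('top','side'):
    s=snapshot(n); im=s['img'][:,:,::-1].copy(); c0=proj(s,[.54,.045,.022]).astype(int); k=9
    x0,y0=c0-[22*2,33]; V.append(cv2.resize(im[y0:y0+66,x0:x0+88],None,fx=k,fy=k,interpolation=cv2.INTER_CUBIC)[:, :]); 
    for l,P,p0,r,z in(('win',WIN,(.541,.045,np.radians(27)),42 if n=='top' else 38,.011),('col',COL,(.461,-.174,0),15,.008),('gear',GEAR,(.478,-.358,0),24,.01)):
        x,e,d,off=fit(s,P,p0,r,z); print(n,l,x[:2].round(4),np.degrees(x[2]).round(1),round(e,2),'area',d.sum().round(0))
        if l=='win':
            Rz=R.from_euler('z',x[2]).as_matrix()
            for q in (box(.15,.12,.022),circ(.028,.034),np.array([[0,0,.034],[0,0,.08]]),np.array([[.068,0,.022],[.068,0,.044]])):
                px=np.array([(proj(s,Rz@v+[x[0],x[1],0])-[x0,y0]+.5)*k for v in q]); cv2.polylines(V[-1],[px.astype(int)],len(q)>2,(0,0,255),1)
cv2.imwrite('pics/ov.png',cv2.resize(np.vstack(V),(540,800))[:, :]) if 0 else cv2.imwrite('pics/ov.png',np.hstack([cv2.resize(v,(400,300)) for v in V]))
cv2.imwrite('pics/ovbig.png',np.vstack(V)[594:])
E
```

```text
top win [0.5414 0.0453] 29.0 18.29 area 2643.0
top col [ 0.4603 -0.1744] 3.1 7.78 area 300.0
top gear [ 0.4777 -0.3583] 3.4 30.36 area 748.0
side win [0.54   0.0443] 28.7 79.66 area 1628.0
side col [ 0.4599 -0.1768] 1.4 17.18 area 348.0
side gear [ 0.4771 -0.3606] 2.3 20.93 area 1158.0
```

View pics/ov.png

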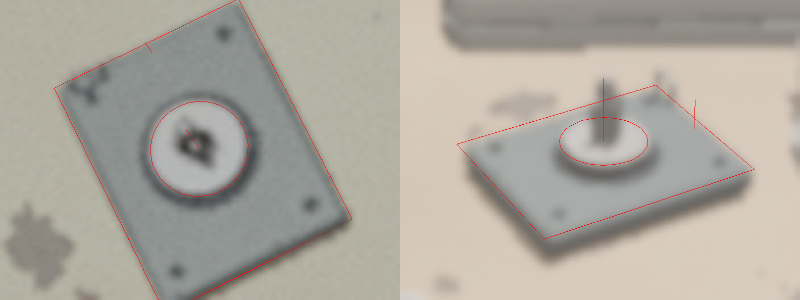

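The overlay matches the plate edges, seat ring (top, around (198,147)) and post to within a pixel in both views. That puts the winder at about (0.541, 0.045) with yaw about 29° mod 90. The guide stands at the plate's far-left corner, about 62° from the post. I'll centre the collar with two crossed squeezes, then use its true position to correct the camera calibration.

```bash
cat >> h.py <<'E'
def down(line_deg):  # closing line angle (world), tool pointing down
    psi=(line_deg+90+90)%180-90   # keep psi in [-90,90)
    return (R.from_euler('z',psi,degrees=True)*R.from_euler('x',np.pi)).as_rotvec()
def say(*a):
    s=read_state(); print(*a,'t',round(s['clock'],2),'tcp',s['tool_pos'].round(4) if hasattr(s['tool_pos'],'round') else np.round(s['tool_pos'],4),'F',np.round(s['contact_force'],1),'gap',round(s['finger_gap'],4),'gf',np.round(s['gripper_force'],1),'q6',round(s['joints'][5],2))
E
python3 - <<'E'
from h import *
c=[.460,-.1756]
robot.gripper_to(.066,20)
robot.move_ptp([*c,.10],down(139)); say('above')
print(robot.move_l([*c,.004],f_stop=6)); say('down')
robot.gripper_to(.03,20); say('sq1')
robot.gripper_to(.064)
robot.move_l([*c,.025]); robot.move_ptp([*c,.025],down(49)); robot.move_l([*c,.004],f_stop=6)
robot.gripper_to(.03,40); say('sq2')
E
```

```text
above t 2.91 tcp [ 0.4601 -0.1764  0.1004] F [ 1.   0.  -0.3] gap 0.0662 gf 0.0 q6 1.92
False
down t 3.7 tcp [ 0.4605 -0.1761  0.0047] F [0.2 0.6 0.3] gap 0.0659 gf 0.0 q6 1.92
sq1 t 4.0 tcp [ 0.461  -0.1761  0.0053] F [-0.8 -0.   6.9] gap 0.0461 gf 21.0 q6 1.92
sq2 t 9.06 tcp [ 0.4606 -0.1758  0.0025] F [-1.9  0.2  3.3] gap 0.0464 gf 40.9 q6 -2.79
```

```bash
sed -i 's/psi=(line_deg+90+90)%180-90 .*/psi=line_deg%180+90   # keeps q6 central/' h.py
python3 - <<'E'
from h import *
w=[.5407,.0449]
p=read_state()['tool_pos']; robot.move_l([p[0],p[1],.13],vel=.2)
robot.move_ptp([*w,.13],down(152)); say('over post')
save(snapshot('side'),'s1')
print(robot.move_l([*w,.075],f_stop=5)); say('near fins')
print(robot.move_l([*w,.034],vel=.04,f_stop=5)); say('down')
save(snapshot('side'),'s2')
E
```

```text
over post t 11.43 tcp [0.5404 0.0446 0.1295] F [ 0.   0.5 -1.4] gap 0.0469 gf 41.1 q6 -1.0
False
near fins t 11.99 tcp [0.5407 0.0446 0.0753] F [ 0.6 -0.2 -1.1] gap 0.0464 gf 41.1 q6 -1.0
False
down t 13.17 tcp [0.5406 0.045  0.0344] F [-1.2  0.4  3.6] gap 0.0467 gf 41.5 q6 -1.0
```

```bash
python3 - <<'E'
import cv2,numpy as np
a=cv2.imread('pics/s1.png');b=cv2.imread('pics/s2.png')
c=lambda i:cv2.resize(i[130:220,215:315],(400,360),interpolation=cv2.INTER_CUBIC)
cv2.imwrite('pics/s12.png',np.hstack([c(a),c(b)]))
E
```

```text
(no output)
```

View pics/s12.png

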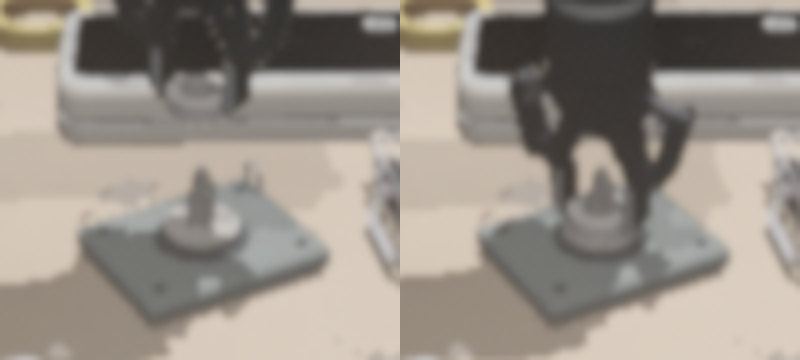

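The right half of the picture shows the collar threaded on the post and flat on the seat at (600,225), with the post tip poking out above it. I'll release it, move over the gear, and look again with the arm out of the way.

```bash
python3 - <<'E'
from fit import *
p=read_state()['tool_pos']
robot.move_l([p[0],p[1],.036],vel=.05); robot.gripper_to(.064,40)
robot.move_l([p[0],p[1],.14],vel=.2)
g=[.4775,-.3594]
robot.move_ptp([*g,.13],down(3)); say('over gear')
V=[]
for n in('top','side'):
    s=snapshot(n); save(s,n+'2')
    x,e,d,off=fit(s,WIN,(.5405,.045,.5),42 if n=='top' else 38,.011); print(n,'win',x.round(4),round(e,1))
    c=proj(s,[.5405,.045,.05]).astype(int); im=s['img'][:,:,::-1][c[1]-16:c[1]+16,c[0]-16:c[0]+16]
    V.append(cv2.resize(im,(390,390),interpolation=cv2.INTER_CUBIC))
    for z,r in((.05,.024),(.05,.0125),(.034,.024),(.034,.028)):
        q=np.array([(proj(s,v+[.5405,.045,0])-c+16.5)*390/32 for v in circ(r,z)]).astype(int)
        cv2.polylines(V[-1],[q],True,(0,0,255) if z==.05 else (255,0,0),1)
cv2.imwrite('pics/c2.png',np.hstack(V))
E
```

```text
over gear t 16.09 tcp [ 0.4776 -0.3587  0.1295] F [ 0.4 -0.6 -0.1] gap 0.0637 gf 0.0 q6 0.87
top win [0.541  0.0453 0.5051] 17.3
side win [ 0.5647 -0.0243  1.2017] 3654.1
```

View pics/c2.png

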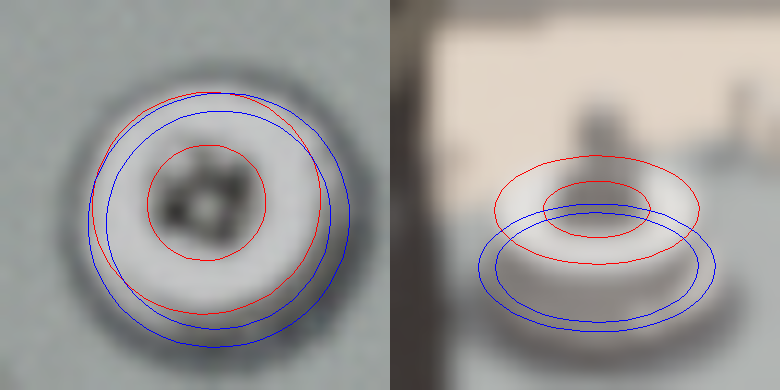

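The collar lies flat on the seat. The dark gaps between the fins, in the left picture at (210,150), (170,208), (215,240) and (245,180), don't match fins running along the plate edges. I'll measure the fin angle from the four-fold phase and also from the guide's bearing.

```bash
python3 - <<'E'
from fit import *
from scipy.ndimage import map_coordinates as mc
s=snapshot('top'); g=cv2.cvtColor(s['img'],cv2.COLOR_RGB2GRAY).astype(float)
a=np.radians(np.arange(0,360,5))
for z in(.05,.06,.066):
  for dx,dy in((0,0),(.0015,0),(-.0015,0),(0,.0015),(0,-.0015)):
    o=[]
    for r in(.007,.0085,.010):
        px=np.array([proj(s,[.541+dx+r*np.cos(t),.0453+dy+r*np.sin(t),z]) for t in a]); v=mc(g,[px[:,1],px[:,0]],order=3)
        F=(v*np.exp(-4j*a)).mean(); F1=(v*np.exp(-1j*a)).mean(); o.append((round(float(np.degrees(-np.angle(F)*-1/4)%90),0),round(abs(F),1),round(abs(F1),1)))
    print(z,dx,dy,o)
s2=snapshot('side'); print('guide side',ray(s2,(277.5,171),.044).round(3),ray(s2,(277.5,176),.022).round(3))
for px in((170,159),(172,160),(174,162)): print('guide top',ray(s,px,.044).round(3),ray(s,px,.03).round(3))
E
```

```text
0.05 0 0 [(21.0, np.float64(4.7), np.float64(4.9)), (21.0, np.float64(7.0), np.float64(6.7)), (21.0, np.float64(6.2), np.float64(4.5))]
0.05 0.0015 0 [(25.0, np.float64(4.1), np.float64(11.4)), (24.0, np.float64(6.0), np.float64(14.8)), (22.0, np.float64(6.3), np.float64(12.4))]
0.05 -0.0015 0 [(19.0, np.float64(4.4), np.float64(6.0)), (19.0, np.float64(5.0), np.float64(8.4)), (17.0, np.float64(3.8), np.float64(9.6))]
0.05 0 0.0015 [(20.0, np.float64(2.0), np.float64(8.8)), (17.0, np.float64(3.9), np.float64(13.4)), (16.0, np.float64(4.1), np.float64(13.8))]
0.05 0 -0.0015 [(20.0, np.float64(5.2), np.float64(3.5)), (22.0, np.float64(7.1), np.float64(7.2)), (24.0, np.float64(6.8), np.float64(7.2))]
0.06 0 0 [(56.0, np.float64(3.9), np.float64(15.8)), (49.0, np.float64(2.3), np.float64(19.5)), (23.0, np.float64(2.2), np.float64(18.9))]
0.06 0.0015 0 [(60.0, np.float64(5.9), np.float64(16.6)), (60.0, np.float64(4.6), np.float64(21.9)), (66.0, np.float64(1.3), np.float64(23.5))]
0.06 -0.0015 0 [(37.0, np.float64(0.7), np.float64(12.4)), (20.0, np.float64(2.3), np.float64(15.8)), (18.0, n
[... 546 characters left out ...]
 np.float64(22.4)), (64.0, np.float64(6.3), np.float64(27.0))]
0.066 -0.0015 0 [(58.0, np.float64(5.5), np.float64(15.8)), (56.0, np.float64(3.9), np.float64(20.1)), (33.0, np.float64(0.9), np.float64(21.5))]
0.066 0 0.0015 [(56.0, np.float64(8.6), np.float64(17.4)), (55.0, np.float64(8.4), np.float64(21.2)), (53.0, np.float64(5.4), np.float64(25.4))]
0.066 0 -0.0015 [(58.0, np.float64(3.9), np.float64(16.7)), (60.0, np.float64(2.8), np.float64(21.8)), (85.0, np.float64(0.5), np.float64(22.8))]
guide side [0.581 0.109 0.044] [0.581 0.116 0.022]
guide top [0.578 0.114 0.044] [0.581 0.118 0.03 ]
guide top [0.575 0.109 0.044] [0.579 0.112 0.03 ]
guide top [0.57  0.103 0.044] [0.573 0.107 0.03 ]
```

```bash
cat > fin.py <<'E'
from fit import *
def study(s,z0):
    g=cv2.GaussianBlur(cv2.cvtColor(s['img'],cv2.COLOR_RGB2GRAY).astype(float),(0,0),.01); c=proj(s,[.541,.045,.058]).round().astype(int); r=7;k=5
    u=np.arange(-r,r+1); sub=(np.arange(k)-(k-1)/2)/k; U=(u[:,None]+sub).ravel(); X,Y=np.meshgrid(U+c[0],U+c[1])
    P=s['pose']; d=np.stack([(X-s['cx'])/s['fx'],(Y-s['cy'])/s['fy'],1+0*X],-1)@P[:3,:3].T; o=P[:3,3]
    I=g[c[1]-r:c[1]+r+1,c[0]-r:c[0]+r+1].ravel(); res=[]
    for dx in np.arange(-.003,.0031,.0015):
      for dy in np.arange(-.003,.0031,.0015):
        for ph in range(0,90,5):
            cat=np.full(X.shape,6); C,S=np.cos(np.radians(ph)),np.sin(np.radians(ph))
            for z in np.arange(.080,z0,-.001):
                w=o+d*((z-o[2])/d[...,2])[...,None]; x=w[...,0]-.541-dx; y=w[...,1]-.045-dy
                a=abs(C*x+S*y); b=abs(-S*x+C*y); q=np.hypot(x,y); f=cat==6
                pr=.006 if z<.074 else .003+.003*(.08-z)/.006
                fin=((a<.0025)&(b<.0105)|(b<.0025)&(a<.0105))&(z<=.066)
                cat[f&(q<pr)&(z>.066)]=0 if z>.074 else 1
                f=cat==6; cat[f&fin]=2 if z>.064 else 3
                f=cat==6; cat[f&(q>.0125)&(q<.024)&(z<=.05)]=4 if z>.0485 else 5
            A=np.stack([cv2.GaussianBlur((cat==i).astype(float).reshape(2*r+1,k,2*r+1,k).mean((1,3)),(0,0),.6).ravel() for i in range(7)],1)
            h=np.linalg.solve(A.T@A+.02*np.eye(7),A.T@I); res.append((((A@h-I)**2).mean()**.5,ph,round(dx,4),round(dy,4),h.round(0)))
    best={}
    for t in sorted(res,key=lambda t:t[0]): best.setdefault(t[1],t)
    for ph in sorted(best): print(ph,round(best[ph][0],2),best[ph][2:4])
    t=min(res,key=lambda t:t[0]); print(t)
E
python3 - <<'E'
from fin import *
study(snapshot('top'),.034)
E
```

```text
0 13.4 (np.float64(0.0), np.float64(0.0))
5 12.98 (np.float64(0.0015), np.float64(0.0))
10 12.01 (np.float64(0.0015), np.float64(0.0))
15 10.94 (np.float64(0.0015), np.float64(0.0))
20 10.12 (np.float64(0.0015), np.float64(0.0))
25 9.36 (np.float64(0.0015), np.float64(0.0015))
30 9.1 (np.float64(0.0015), np.float64(0.0015))
35 9.6 (np.float64(0.0015), np.float64(0.0015))
40 10.64 (np.float64(0.0015), np.float64(0.0015))
45 11.86 (np.float64(0.0015), np.float64(0.0015))
50 12.99 (np.float64(0.0015), np.float64(0.0015))
55 13.68 (np.float64(0.0015), np.float64(0.0015))
60 13.78 (np.float64(0.0), np.float64(0.0))
65 13.82 (np.float64(0.0), np.float64(0.0))
70 13.7 (np.float64(0.0), np.float64(0.0))
75 13.86 (np.float64(0.0), np.float64(0.0))
80 13.65 (np.float64(0.0), np.float64(0.0))
85 13.64 (np.float64(0.0), np.float64(0.0))
(np.float64(9.096466618533908), 30, np.float64(0.0015), np.float64(0.0015), array([151.,  37., 171.,  73., 192., 141., 127.]))
```

The ray-march fit is unambiguous. The fins lie at about 29–30°, along the plate edges, and the guide just stands off-axis. Now I'll grasp the gear, squeezing across both hub axes so it is centred and squared.

```bash
python3 - <<'E'
from h import *
g=[.4775,-.3594]
robot.gripper_to(.06,20)
print(robot.move_l([*g,.022],f_stop=6)); say('down')
robot.gripper_to(.02,20); say('sq1'); robot.gripper_to(.055)
robot.move_l([*g,.055],vel=.2); robot.move_ptp([*g,.055],down(93)); print(robot.move_l([*g,.022],f_stop=6))
robot.gripper_to(.02,70); robot.pause(.2); say('sq2')
robot.move_l([*g,.06],vel=.15); say('lifted')
save(snapshot('side'),'s3')
robot.move_l([*g,.14],vel=.2)
w=[.5407,.0449]
robot.move_ptp([*w,.14],down(119)); say('over post'); 
save(snapshot('side'),'s4')
import cv2
c=lambda n,x,y:cv2.resize(cv2.imread(f'pics/{n}.png')[y-45:y+45,x-50:x+50],(400,360),interpolation=cv2.INTER_CUBIC)
cv2.imwrite('pics/s34.png',np.hstack([c('s3',238,290),c('s4',265,165)]))
E
```

```text
False
down t 17.43 tcp [ 0.478  -0.3598  0.0229] F [-1.   0.6 -0.5] gap 0.0599 gf 0.0 q6 0.87
sq1 t 17.77 tcp [ 0.4783 -0.3599  0.0233] F [0.  0.2 5.9] gap 0.0337 gf 20.7 q6 0.87
False
sq2 t 20.71 tcp [ 0.4783 -0.36    0.0234] F [-0.1 -0.3  6.2] gap 0.0327 gf 71.2 q6 -0.7
lifted t 21.11 tcp [ 0.4778 -0.3596  0.0601] F [-0.   0.1 -1.2] gap 0.0325 gf 70.4 q6 -0.7
over post t 23.23 tcp [0.5408 0.0441 0.1398] F [ 0.3 -0.9 -0.8] gap 0.0323 gf 70.5 q6 -0.42
```

View pics/s34.png

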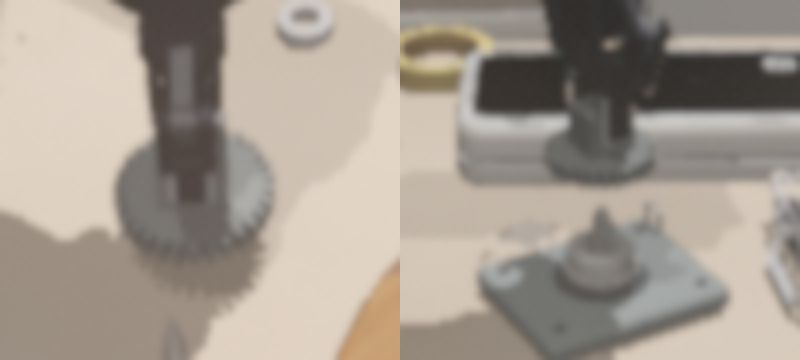

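Left: the gear is lifted and held by its hub. Right: it hangs level over the post, with the collar still flat on the seat at (600,265). I'll descend slowly, watching the contact force.

```bash
python3 - <<'E'
from h import *
w=[.5407,.0449]
robot.move_l([*w,.108],vel=.12); say('pre')
print(robot.move_l([*w,.093],vel=.03,f_stop=4)); say('pilot')
E
```

```text
pre t 23.69 tcp [0.5404 0.0443 0.1077] F [ 0.6 -0.2 -0.6] gap 0.0329 gf 70.4 q6 -0.42
False
pilot t 24.34 tcp [0.5406 0.0449 0.0929] F [ 0.3 -0.3 -0.6] gap 0.0324 gf 70.4 q6 -0.42
```

```bash
python3 - <<'E'
from h import *
w=[.5407,.0449]
r=robot.move_l([*w,.076],vel=.03,f_stop=4); print(r); say('fins')
if not r: print(robot.move_l([*w,.070],vel=.02,f_stop=3)); say('home')
E
```

```text
False
fins t 25.06 tcp [0.5406 0.0449 0.076 ] F [ 0.3 -1.  -0.1] gap 0.0329 gf 70.4 q6 -0.42
True
home t 25.38 tcp [0.5411 0.0449 0.0706] F [-0.   1.   2.9] gap 0.0328 gf 70.8 q6 -0.42
```

The fins meshed without contact, and the gear met the collar at a TCP height of about 0.0706. Now I'll press by force: about 9.6 N corresponds to 8 mm.

```bash
python3 - <<'E'
from h import *
w=[.5408,.0449]
for z in(.068,.066,.064,.0625):
    robot.move_l([*w,z],vel=.02); robot.pause(.2)
    f=np.mean([read_state()['contact_force'] for _ in range(1)],axis=0); say(z)
    if f[2]>10: break
s=snapshot('side'); save(s,'s5')
cv2.imwrite('pics/s5c.png',cv2.resize(s['img'][135:225,215:315,::-1],(800,600) if 0 else (600,540),interpolation=cv2.INTER_CUBIC))
E
```

```text
0.068 t 25.84 tcp [0.5412 0.0449 0.0684] F [-0.3 -0.5  4.3] gap 0.0328 gf 71.1 q6 -0.42
0.066 t 26.29 tcp [0.5412 0.0449 0.0666] F [-0.9 -0.2  7.6] gap 0.0326 gf 71.2 q6 -0.42
0.064 t 26.74 tcp [0.5412 0.0449 0.0648] F [-0.9  1.   7.9] gap 0.033 gf 71.4 q6 -0.42
0.0625 t 27.19 tcp [0.5412 0.045  0.0635] F [-1.8 -0.4  8.6] gap 0.0327 gf 71.8 q6 -0.42
```

View pics/s5c.png

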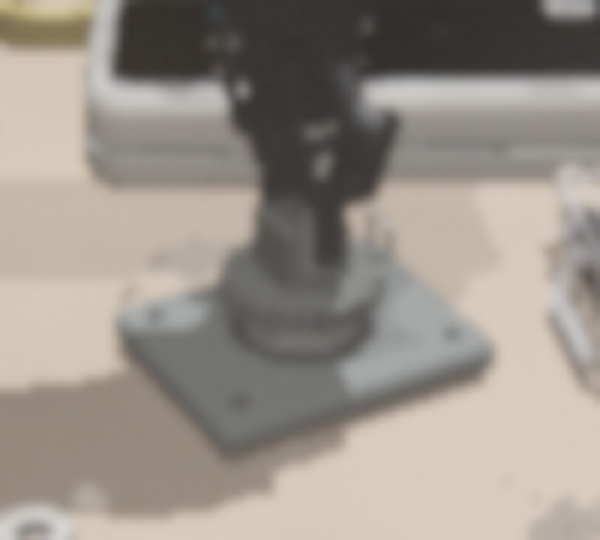

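The picture shows the gear home on the collar at (300,320), level over the plate, still held by its hub. I'll press in smaller steps with averaged forces to locate the stop.

```bash
python3 - <<'E'
from h import *
w=[.5408,.0449]
def F():
    o=[]
    for _ in range(10): robot.pause(.05); s=read_state(); o.append([*s['contact_force'],s['tool_pos'][2]])
    return np.mean(o,axis=0).round(4)
print('now',F())
for z in(.0615,.0608,.0601,.0594,.0587,.058):
    robot.move_l([*w,z],vel=.02); f=F(); print(z,f)
    if f[2]>11: break
say()
E
```

```text
now [-1.4844 -0.1471  9.2531  0.0635]
0.0615 [-3.7092 -0.2647 14.9342  0.0633]
t 28.49 tcp [0.5413 0.045  0.0633] F [-4.5 -0.5 14.8] gap 0.0328 gf 72.4 q6 -0.42
```

The seat hit its stop at a TCP height of about 0.0634 (the force jumped), which matches the expected 10 mm of travel. I'll ease back slightly, so the spring and not the stop carries the load, and check that it holds.

```bash
python3 - <<'E'
from h import *
robot.move_l([.5406,.0449,.0628],vel=.01)
for _ in range(3): robot.pause(.4); say('hold')
print(ticket.close_job())
E
```

```text
hold t 29.18 tcp [0.5412 0.0449 0.0638] F [-1.2 -0.9  8.2] gap 0.0326 gf 71.7 q6 -0.42
hold t 29.57 tcp [0.5412 0.0449 0.0638] F [-1.5 -0.8  8.1] gap 0.0323 gf 71.7 q6 -0.42
hold t 29.98 tcp [0.5412 0.0449 0.0638] F [-1.7  0.3  8.7] gap 0.0324 gf 71.7 q6 -0.42
the job is handed in; nothing more can be done
None
```

I handed the job in at about 30 s: the collar is on the seat, the gear is meshed and home on it, and the arm is still gripping the hub and pressing the seat about 9.5 mm down (estimated from arm height and force); the ball and tape roll were not touched.

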